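Lock the drive panel of the tray shaker

TASK

The white access panel on the grey vibrating tray table has sprung ajar. Set a fingertip in the slot of its red quarter-turn fastener, push the panel down until it is fully shut, and while still pressing it down turn the fastener clockwise (seen from above) a quarter turn to its stop, so that the panel stays locked when you take your hand away. Do not lift the panel or pick anything up, and leave the trays, the pot and the screwdriver where they are.

Things in the scene. Friction and masses are not known exactly. Their poses are not given: they have to be found in the camera images.
- shaker: vibrating tray table: fixed grey sheet-metal housing 260 mm (x) by 360 mm (y) by 100 mm high. Origin: centre of its underside on the bench; x from control front to hinge side, y to the side of the tray deck, z up. The panel covers x -0.112 to 0.100, y -0.168 to -0.004, top at z 0.104 when shut. Tallest part nearby: the tray on the deck at (0, 0.092), its top 160 mm above the bench
- panel_hinge (a point): middle of the panel's hinge line, at x 0.100, y -0.086, z 0.100 in the shaker's frame; the line runs along this frame's y. It does not move with the panel
- panel (a joint): opening of the white access panel (212 by 164 by 4 mm) about its far edge, rad: 0 = shut, about 0.14 to 0.22 when sprung ajar (free edge 30 to 45 mm up). A lift spring pushes it up whenever it is not locked; holding it shut takes about 4 N at the fastener. When locked it may stand at up to 0.015
- cam (a joint): turn of the fastener, rad: 0 = unlocked (slot runs from free edge to hinge), grows clockwise seen from above, hard stop at 1.571 = locked (slot ends at the two green dots). Stays where left; takes about 0.06 N m. A tongue below catches under the housing's front flange from about 0.7 on, only with the panel pressed shut within 2 mm; turned sooner it lies on the flange and bars the panel
- slot: dark floor of the finger slot across the red fastener head (disc of 82 mm diameter). Origin: slot centre on the floor's surface, on the turning axis; x along the slot, y across, z out of the panel; moves with panel and fastener. Slot 28 mm wide, 13 mm deep, open at both ends. Floor 108 mm and head's top 121 mm above the bench when shut
- fastener_shut (a point): where the origin of slot lies when the panel is shut: fixed to the shaker, at (-0.060, -0.086, 0.108) in its frame, axes parallel to the shaker's
- panel_edge (a point): middle of the panel's free edge, on its top surface, 212 mm from the hinge line
- tray_deck: black tray 70 by 70 mm with 25 cream fluted sleeves, 46 mm high in all, standing in the nest of the deck; origin at the centre of its underside. Leave alone
- tray_full: the same kind of filled tray, on the bench beside the front of the shaker; origin at the centre of its underside. Leave alone
- tray_empty: empty black tray with 5 by 5 cells, 70 by 70 by 30 mm, on the bench beside the shaker; origin at the centre of its underside. Leave alone
- pot: round blue pot of loose sleeves, 76 mm across, 55 mm high, in front of the shaker; origin at the centre of its underside. Leave alone
- screwdriver: screwdriver with yellow handle, 190 mm long, 26 mm thick, lying along its x beside the shaker; origin at the middle of its length, at its underside. Leave alone

How it is judged:
On the way, in this order (a step that is already met when the one before it is completed fails the run):
1. a fingertip in the slot presses the panel shut while the fastener is still unlocked (value of joint panel below 0.03 rad and value of joint cam below 0.7 rad and contact force between the fingers and slot above 1 N), for 0.1 s.
2. the fastener is turned to its stop with the panel shut (value of joint cam above 1.4 rad and value of joint panel below 0.03 rad), for 0.1 s.
At the end, for the whole second after the job is handed in: the panel stays shut by itself (joint under 0.025 rad, about 5 mm at its free edge) and the fastener is at rest within 0.17 rad of its locked stop (value of joint panel below 0.025 rad and value of joint cam above 1.4 rad and velocity of joint cam below 0.05 rad/s); the robot touches nothing.
It fails at once if the panel is lifted open (value of joint panel above 0.35 rad).
It fails at once if a bystander is moved by more than 20 mm or lifted (distance of any of tray_deck, tray_full, tray_empty, pot, screwdriver from where it was at the start of the episode above 0.02 m).
It also fails if it takes over 43 s, if anything falls off the work surface, if the arm or the gripper's body presses on something with over 40 N, if the wrist force passes 120 N, or if a joint passes its speed limit or range.

ROBOT

A 6-joint arm with a two-finger parallel gripper is mounted at the origin on the work surface. World frame = base frame: x ahead of the robot, y to its left, z up, the work surface at z = 0. Lengths are in m, angles in rad, forces in N, time in s.
With the tool pointing down it reaches from about 0.35 to 0.875 m from the base axis. Payload 15.5 kg.
Tool frame: the origin (TCP) lies at the very end of the fingers, on their centre line; the grasp point (between the pads) lies 19 mm behind it; z points along the fingers, y is the direction in which the jaws open and shut (so a half turn about z gives the same grasp; the last joint's range is limited). The gripper opens to 85 mm and grips with 20 to 120 N. Pads are 22 mm wide; open, the fingers measure 114 mm over their backs; the gripper's body (76 mm by 85 mm) begins 54 mm behind the grasp point. The pads swing forward as they close: fully open they stand 13 mm farther back than shut.
Start: joints at [1.024, 0.494, 1.345, -0, 1.302, -0.096], TCP at [0.273, 0.562, 0.231] pointing down, gripper open.
Joint ranges: [-2.91, 2.91], [-0.82, 2.16], [0.22, 2.67], [-1.22, 4.37], [0.12, 2.79], [-3.08, 3.08]. Speed limits (rad/s): [1.89, 1.89, 2.57, 3.01, 3.01, 3.01].

INTERFACE

Orientations are given as a unit quaternion [w, x, y, z].
In Python, from rig import robot, camera gives the robot as it stands. The module is installed in compiled form; this text tells all that it offers.
- The arm moves only by the tool drive_tool, never from a script. Its argument "moves" is a list of rows, each an object of numbers: "dx", "dy", "dz": the shift along the tool's x, y, z in mm; "spin": the turn about the tool's z in degrees. A call has 1 to 12 rows; each row shifts and turns the pose as measured when the row begins, along the tool's axes as they then stand; what a row does not reach is not made up. A row lasts 1/8 s, in which the tool goes at most 62.5 mm and 10.7 degrees, less where a joint would pass 70% of its speed; a pose out of reach is approached as far as the arm can. A call with a gripper value outside its range is refused whole. "jaw" is the opening, from 0 (shut) to 1 (fully open), set as the call begins (left out, the last holds). The fingers move at their own pace and stop on an object; "grip_force" is the grip in N (left out, the last holds). Time passes only in rows, so rows that do not move let the fingers close. It gives the time, the measured TCP pose, the force and the opening at its end, in the units of the state.
- robot.observe(): the state, without advancing time (a new reading comes with each control period).
- camera(name): name is "scene" or "top" or "wrist"; returns a dict with "pixels" (400x640x3 uint8, red, green, blue), "range_z" (400x640 float32, m along the optical axis (not along the pixel's ray), 0 where there is no reading), "fx", "fy", "cx", "cy" (pixels), "cam_to_world" (4x4, takes a point from camera to world coordinates). Camera axes: x right, y down, z forward; pixel columns grow to the right and rows downward; lengths in m; the calibration is good to about 2 mm. The wrist camera is an equidistant fisheye: a pixel r from the principal point sees the ray r / f radians off the axis. A picture is of the moment at which its call begins.
- robot.hand_in(): hands the job in, once; it reports no verdict.
The state is a dict: "time_s": time; "joint_positions": joint angles; "qvel": joint speeds; "joint_torque": joint torques, N m; "tool_pos": TCP position; "tool_rot": TCP orientation; "contact_force": force on the tool from outside, world axes, zero at the start; "moment": the same for the moment, N m; "opening": opening from 0.0 (shut) to 1.0 (fully open).
Only numpy, scipy, OpenCV 4.12 (cv2) and the standard library are available. Lean on these libraries where they do the work, as an engineer would, in place of code of your own. Each camera call takes 0.05 s, during which the arm holds its last target.

## Working session

There is one attempt and no reset: what is moved stays moved. The work goes in short steps, Python scripts to look and compute and a tool call to move; the robot and the scene stay as the last step left them, time stands still between calls to the robot, and variables do not carry over. Pictures are saved under pics/ and viewed, and the job is handed in when it is done.

Besides the shell and the picture viewer there is one more tool, called after ">>>" as name(argument=value, ...) on one line, values as JSON. drive_tool: Moves the arm, as the interface text tells. Its arguments: {"type":"object","properties":{"moves":{"type":"array","items":{"type":"object","properties":{"dx":{"type":"number"},"dy":{"type":"number"},"dz":{"type":"number"},"spin":{"type":"number"}}}},"jaw":{"type":"number"},"grip_force":{"type":"number"}},"required":["moves"]}

```bash
mkdir -p pics
cat > h.py <<'E'
import numpy as np, cv2
from rig import robot, camera
def snap(n,f):
    c=camera(n); cv2.imwrite('pics/'+f,c['pixels'][:,:,::-1]); 
    np.savez('pics/'+f[:-4]+'.npz',**c); return c
def pts(c):
    v,u=np.mgrid[0:400,0:640]; z=c['range_z']
    P=np.stack([(u-c['cx'])/c['fx']*z,(v-c['cy'])/c['fy']*z,z],-1)
    T=np.array(c['cam_to_world']); return P@T[:3,:3].T+T[:3,3]
E
python3 - <<'E'
from h import *
for n in('scene','top'):
    c=snap(n,n+'0.png'); print(n,c['fx'],c['cx'],c['cy'],np.round(c['cam_to_world'],3).tolist())
    P=pts(c); I=c['pixels'].astype(int); hsv=cv2.cvtColor(c['pixels'],cv2.COLOR_RGB2HSV)
    m=((hsv[...,0]<8)|(hsv[...,0]>172))&(hsv[...,1]>130)&(hsv[...,2]>80)&(c['range_z']>0)
    k,l,s,ce=cv2.connectedComponentsWithStats(m.astype(np.uint8))
    for i in range(1,k):
        if s[i,4]>30: print('red',s[i],ce[i],np.round(np.median(P[l==i],0),4),P[l==i].min(0),P[l==i].max(0))
s=robot.observe(); print(s)
E
```

```text
scene 462.1409930832553 313.4412559270292 196.07303320210258 [[0.431, 0.767, -0.475, 1.092], [0.902, -0.375, 0.213, -0.165], [-0.015, -0.52, -0.854, 0.996], [0.0, 0.0, 0.0, 1.0]]
red [282 163  20  27 271] [293.46125461 174.15867159] [0.5499 0.0299 0.1498] [0.51516478 0.0166024  0.14132792] [0.5881683  0.04571533 0.15767733]
red [266 169  22  28 301] [274.56478405 184.51495017] [ 0.5576 -0.0174  0.1499] [ 0.51797391 -0.03416793  0.13306222] [ 0.59146413 -0.00110278  0.16020197]
top 368.34656603151785 318.6440512697372 197.7674890283195 [[0.008, -0.996, 0.09, 0.516], [-1.0, -0.008, 0.004, 0.048], [-0.003, -0.09, -0.996, 0.858], [0.0, 0.0, 0.0, 1.0]]
red [347 193  16  38 376] [354.06117021 210.78457447] [ 0.5545 -0.0165  0.1524] [ 0.51802224 -0.03220959  0.14324913] [ 0.58960375 -0.0036083   0.16035972]
red [321 195  16  37 389] [328.93573265 213.79948586] [0.5482 0.0311 0.1518] [0.51581585 0.01715031 0.133301  ] [0.58551578 0.04655431 0.16029973]
{'time_s': 0.1, 'joint_positions': array([ 1.02348248e+00,  4.94114129e-01,  1.34611425e+00, -3.58753446e-05,
        1.30249782e+00, -9.55145190e-02]), 'qvel': array([-6.40107045e-04, -3.00385056e-03, -1.08558176e-03,  1.16441395e-03,
        2.11277571e-03,  1.47525279e-05]), 'joint_torque': array([ 1.20154462e-03, -8.83582592e+01, -3.84566689e+01, -1.06657487e-04,
        5.22439092e-03, -1.54465406e-04]), 'tool_pos': array([0.27269885, 0.56198216, 0.23074891]), 'tool_rot': array([-1.62640617e-04,  2.23978581e-01,  9.74593902e-01, -5.43210697e-04]), 'contact_force': array([ 0.27963744,  0.35553114, -0.11649897]), 'moment': array([-0.03829338,  0.01773769,  0.0138313 ]), 'opening': 0.9961029740388571}
```

```bash
ls pics
```

```text
scene0.npz
scene0.png
top0.npz
top0.png
```

View pics/scene0.png

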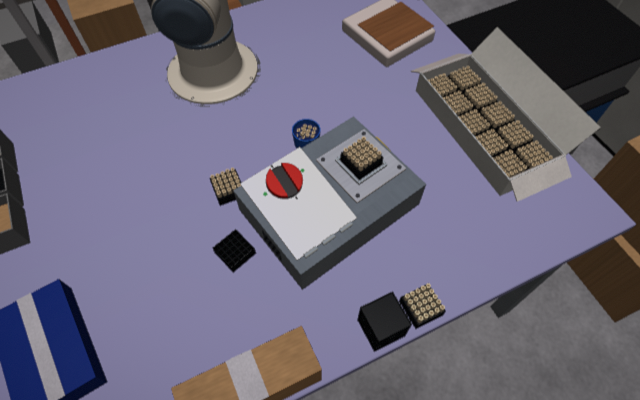

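View pics/top0.png

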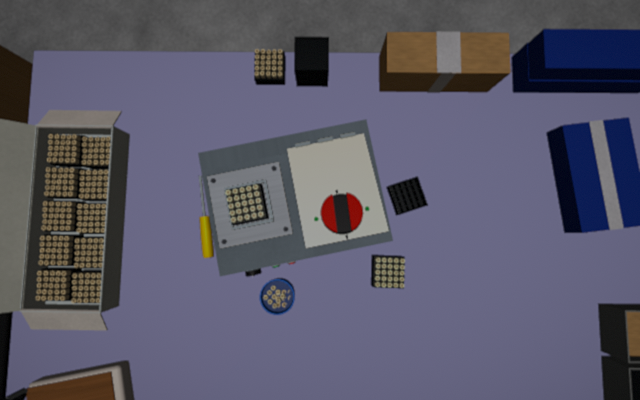

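The scene camera shows the panel with its red fastener at about (284,180). The top camera shows the fastener at (342,213), the green dots at (316,219) and (367,209), and the slot pointing from the free edge to the hinge. Next I'll measure the panel plane, the yaw and the slot axis.

```bash
cat > m.py <<'E'
from h import *
def load(f): return {k:v for k,v in np.load(f).items()}
def meas(c):
    P=pts(c); hsv=cv2.cvtColor(c['pixels'],cv2.COLOR_RGB2HSV); ok=c['range_z']>0
    B=(P[...,0]>.3)&(P[...,0]<.8)&(P[...,1]>-.25)&(P[...,1]<.4)
    w=((hsv[...,1]<50)&(hsv[...,2]>150)&ok&B&(P[...,2]>.09)&(P[...,2]<.17)).astype(np.uint8)
    k,l,s,_=cv2.connectedComponentsWithStats(w); i=1+np.argmax(s[1:,4]); w=(l==i)
    w2=cv2.erode(w.astype(np.uint8),np.ones((3,3)))>0
    Q=P[w2]; 
    for _ in range(3):
        A=np.c_[Q[:,:2],np.ones(len(Q))]; co=np.linalg.lstsq(A,Q[:,2],rcond=None)[0]; r=Q[:,2]-A@co; Q=Q[abs(r)<2.5*r.std()+1e-4]
    g=co[:2]; print('panel px',w.sum(),'plane',co,'resid',r.std(),'tilt',np.arctan(np.hypot(*g)),'x-yaw deg (downslope neg)',np.degrees(np.arctan2(-g[1],-g[0])))
    n=np.array([-g[0],-g[1],1]); n/=np.linalg.norm(n)
    # rays to plane
    T=c['cam_to_world']
    def ray(u,v,off=0):
        d=T[:3,:3]@np.array([(u-c['cx'])/c['fx'],(v-c['cy'])/c['fy'],1]); o=T[:3,3]
        t=(co[2]-n@o/n[2]*1+0)  # z - gx x - gy y = co2  -> n.p = n2*co2
        t=(n[2]*co[2]+off-n@o)/(n@d); return o+t*d
    cnt=max(cv2.findContours(cv2.morphologyEx(w.astype(np.uint8),cv2.MORPH_CLOSE,np.ones((5,5))),cv2.RETR_EXTERNAL,2)[0],key=cv2.contourArea)
    box=cv2.approxPolyDP(cv2.convexHull(cnt),8,True)[:,0]; print('corners',[(b.tolist(),np.round(ray(*b),4).tolist()) for b in box])
    near=cv2.dilate(cv2.fillConvexPoly(np.zeros(w.shape,np.uint8),cv2.convexHull(cnt),1),np.ones((3,3)))>0
    gm=((hsv[...,0]>40)&(hsv[...,0]<85)&(hsv[...,1]>70)&near).astype(np.uint8)
    k,l,s,ce=cv2.connectedComponentsWithStats(gm)
    for i in range(1,k): print('green',s[i,4],ce[i],np.round(ray(*ce[i]),4))
    red=((hsv[...,0]<8)|(hsv[...,0]>172))&(hsv[...,1]>130)&(hsv[...,2]>60)&near
    cr=np.vstack([x[:,0] for x in cv2.findContours(red.astype(np.uint8),cv2.RETR_EXTERNAL,2)[0]])
    hull=cv2.convexHull(cr); e=cv2.fitEllipse(hull[:,0].astype(np.float32)); print('disc',e,ray(*e[0],off=.017), 'floor pt below',ray(*e[0],off=.017)-.013*n)
    # slot: dark px inside ellipse
    em=cv2.ellipse(np.zeros(w.shape,np.uint8),(tuple(e[0]),(e[1][0]-4,e[1][1]-4),e[2]),1,-1)>0
    sl=em&~red&(hsv[...,2]<110); v,u=np.nonzero(sl)
    S=np.array([ray(a,b,off=.006) for a,b in zip(u,v)]); m=S.mean(0); _,_,V=np.linalg.svd(S-m); print('slot',len(u),m,'yaw',np.degrees(np.arctan2(V[0,1],V[0,0])), 'depthpts',np.median(P[sl],0))
    print('n',n)
if __name__=='__main__':
    for f in('scene0','top0'): print(f); meas(load('pics/%s.npz'%f))
E
python3 m.py
```

```text
scene0
panel px 5480 plane [-0.1919957  -0.04070931  0.23945588] resid 0.0016265441543766182 tilt 0.19380077826618003 x-yaw deg (downslope neg) 11.971263879780288
corners [([300, 148], [0.4868, 0.0753, 0.1429]), ([355, 218], [0.6863, 0.1148, 0.103]), ([297, 259], [0.7192, -0.0401, 0.103]), ([241, 183], [0.5174, -0.0818, 0.1435])]
green 8 [302.125 169.875] [0.5386 0.0564 0.1337]
green 8 [265.  193.5] [ 0.5598 -0.0432  0.1337]
disc ((283.84600830078125, 179.9297332763672), (34.430877685546875, 36.26068878173828), 86.86418914794922) [0.5555969  0.00502949 0.14990324] floor pt below [0.55314768 0.00451018 0.13714661]
slot 338 [0.54926154 0.00790138 0.13979283] yaw 6.830054817197157 depthpts [0.54839514 0.00824615 0.13793707]
n [0.18840141 0.03994721 0.98127933]
top0
panel px 6337 plane [-0.19310057 -0.03940567  0.24182247] resid 0.0011527535638157873 tilt 0.19458656816370232 x-yaw deg (downslope neg) 11.533877565180422
corners [([363, 135], [0.7156, -0.0399, 0.1052]), ([387, 230], [0.5186, -0.0811, 0.1449]), ([306, 246], [0.4867, 0.0748, 0.1449]), ([288, 149], [0.6848, 0.116, 0.105])]
green 10 [366.7 208.3] [ 0.5608 -0.0433  0.1352]
green 10 [315.8 218.5] [0.5399 0.0566 0.1353]
disc ((341.4402770996094, 212.4214630126953), (40.78284454345703, 41.12738037109375), 106.45879364013672) [0.55142924 0.00733437 0.15237915] floor pt below [0.54896631 0.00683177 0.13962449]
slot 486 [0.55198361 0.00634696 0.14109942] yaw -173.29860871741474 depthpts [0.55106354 0.00573132 0.13878525]
n [0.18945632 0.038662   0.98112769]
```

>>> drive_tool(moves=[{"dz": -40},{"dz": -30,"spin": 9},{"spin": 9},{"spin": 9},{"spin": 9},{"spin": 9},{"spin": 9}], jaw=0)

```text
invalid input at $.moves[0]: expected keys dx, dy, dz, spin
```

```bash
cat >> h.py <<'E'
from scipy.spatial.transform import Rotation as R
def delta(t,o=None):
    s=robot.observe(); q=s['tool_rot']; M=R.from_quat([q[1],q[2],q[3],q[0]]).as_matrix()
    print('t',s['time_s'],'pos',np.round(s['tool_pos'],4),'yyaw',np.degrees(np.arctan2(M[1,1],M[0,1])),'z',M[:,2].round(4),'F',s['contact_force'].round(1),'M',s['moment'].round(2),'op',round(s['opening'],3),'q6',s['joint_positions'][5])
    print('tool delta mm',(M.T@(np.array(t)-s['tool_pos'])*1000).round(1))
E
python3 -c "
from h import *
delta([.5508,.0067,.25])"
```

```text
t 0.1 pos [0.2727 0.562  0.2307] yyaw 64.11435352741273 z [-6.e-04 -1.e-03 -1.e+00] F [ 0.3  0.4 -0.1] M [-0.04  0.02  0.01] op 0.996 q6 -0.0955145189760111
tool delta mm [-492.6 -378.2  -18.9]
```

>>> drive_tool(moves=[{"dx": 0,"dy": 0,"dz": -40,"spin": 0},{"dx": 0,"dy": 0,"dz": -30,"spin": 9},{"dx": 0,"dy": 0,"dz": 0,"spin": 9},{"dx": 0,"dy": 0,"dz": 0,"spin": 9},{"dx": 0,"dy": 0,"dz": 0,"spin": 9},{"dx": 0,"dy": 0,"dz": 0,"spin": 9},{"dx": 0,"dy": 0,"dz": 0,"spin": 9}], jaw=0)

```text
time_s: 0.98
tool_pos: [0.272, 0.5609, 0.3005]
tool_rot: [0.001, 0.653, 0.757, -0.003]
contact_force: [0.3, 0.4, -0.7]
opening: 0.001
```

```bash
python3 -c "
from h import *
delta([.5508,.0067,.25])"
```

```text
t 0.975 pos [0.272  0.5609 0.3005] yyaw 8.4486858124777 z [-0.0035 -0.0057 -1.    ] F [ 0.3  0.4 -0.7] M [-0.02 -0.01  0.  ] op 0.001 q6 0.8760049814656788
tool delta mm [-588.8  194.6   52.7]
```

>>> drive_tool(moves=[{"dx": -48,"dy": 16,"dz": 0,"spin": 0},{"dx": -48,"dy": 16,"dz": 0,"spin": 0},{"dx": -48,"dy": 16,"dz": 0,"spin": 0},{"dx": -48,"dy": 16,"dz": 0,"spin": 0},{"dx": -48,"dy": 16,"dz": 0,"spin": 0},{"dx": -48,"dy": 16,"dz": 0,"spin": 0},{"dx": -48,"dy": 16,"dz": 0,"spin": 0},{"dx": -48,"dy": 16,"dz": 0,"spin": 0},{"dx": -48,"dy": 16,"dz": 0,"spin": 0},{"dx": -48,"dy": 16,"dz": 0,"spin": 0},{"dx": -48,"dy": 16,"dz": 0,"spin": 0}])

```text
time_s: 2.35
tool_pos: [0.527, 0.0503, 0.2999]
tool_rot: [-0.0, 0.652, 0.758, -0.005]
contact_force: [1.4, 0.3, 0.1]
opening: 0.001
```

```bash
python3 -c "
from h import *
delta([.5508,.0067,.22])"
```

```text
t 2.35 pos [0.527  0.0503 0.2999] yyaw 8.539192894473908 z [-0.0068 -0.0075 -0.9999] F [1.4 0.3 0.1] M [ 0.06 -0.    0.06] op 0.001 q6 -0.1604018288276719
tool delta mm [-46.2  17.7  80. ]
```

>>> drive_tool(moves=[{"dx": -46,"dy": 16,"dz": 40,"spin": 0},{"dx": 0,"dy": 0,"dz": 40,"spin": 0},{"dx": 0,"dy": 0,"dz": 0,"spin": 0}])

```text
time_s: 2.72
tool_pos: [0.5504, 0.0028, 0.2192]
tool_rot: [0.0, 0.654, 0.756, -0.005]
contact_force: [-0.9, 0.3, 0.6]
opening: -0.002
```

```bash
python3 -c "
from h import *
delta([.548,.0062,.14])
for n in('wrist','scene','top'): snap(n,n+'1.png')
a=cv2.imread('pics/scene1.png')[110:260,200:400]; cv2.imwrite('pics/scene1c.png',cv2.resize(a,None,fx=4,fy=4))
"
```

```text
t 2.725 pos [0.5504 0.0028 0.2192] yyaw 8.288957517659519 z [-0.0061 -0.0079 -1.    ] F [-0.9  0.3  0.6] M [0.05 0.04 0.01] op -0.002 q6 -0.23957138754097065
tool delta mm [ 4.2 -1.3 79.2]
```

View pics/wrist1.png

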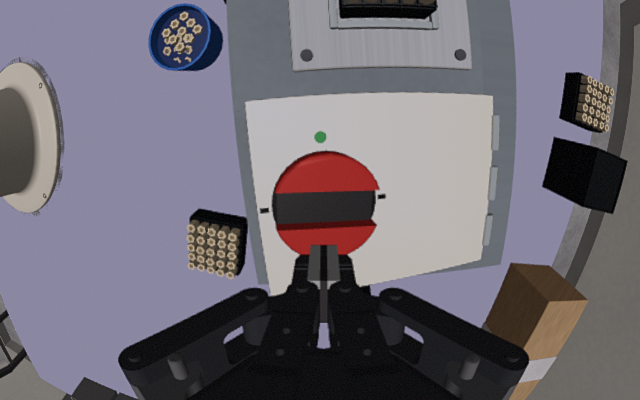

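View pics/scene1c.png

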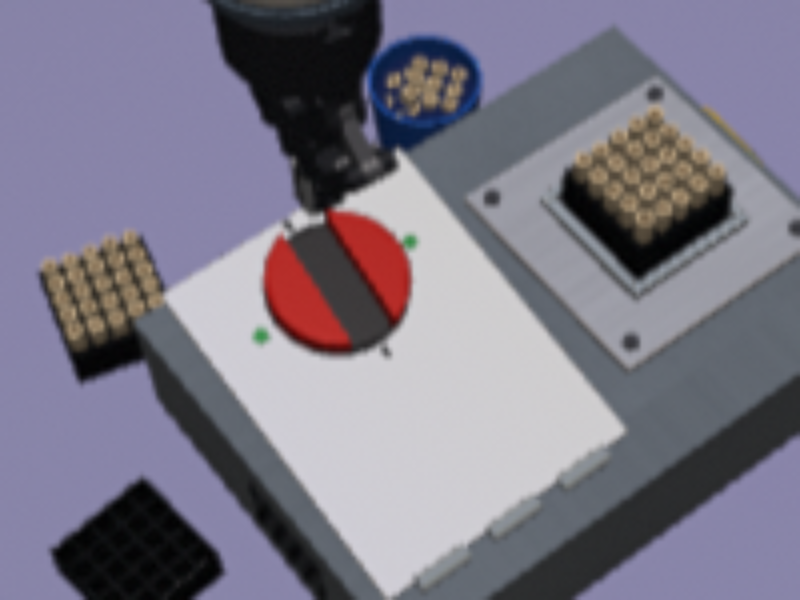

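```bash
cat > w.py <<'E'
from h import *
import sys
c=np.load(sys.argv[1]); I=c['pixels']; hsv=cv2.cvtColor(I,cv2.COLOR_RGB2HSV); T=c['cam_to_world']
g=np.array([-.1925,-.040]); n=np.array([-g[0],-g[1],1]); n/=np.linalg.norm(n)
floor=np.array([.5508,.0067,.139])
def ray(u,v,off):
    a=np.array([(u-c['cx'])/c['fx'],(v-c['cy'])/c['fy']]); r=np.hypot(*a); d=np.r_[a/r*np.sin(r),np.cos(r)] if r>0 else np.array([0,0,1.]); d=T[:3,:3]@d
    o=T[:3,3]; return o+d*((n@floor+off-n@o)/(n@d))
print('cam',T[:3,3],'axis',T[:3,2])
for col in (285,300,315,330,345,360,370):
    h=hsv[:,col]; red=(((h[:,0]<8)|(h[:,0]>172))&(h[:,1]>130)&(h[:,2]>50)); rows=np.nonzero(red)[0]; rows=rows[(rows>140)&(rows<260)]
    gap=np.argmax(np.diff(rows)); a,b=rows[gap]+.5,rows[gap+1]-.5
    br=[I[r,col].tolist() for r in (rows[gap],rows[gap]+1,rows[gap+1]+1,rows[gap+1]+6)]
    print(col,a,b,ray(col,a,0.013).round(4),ray(col,a,0).round(4),ray(col,b,0.013).round(4),ray(col,b,0).round(4),br)
print('green',ray(320.5,137,-.004)); print('marks',ray(264.5,210.5,-.004),ray(381.5,196.5,-.004))
E
python3 w.py pics/wrist1.npz
```

```text
cam [0.54040573 0.0800036  0.36196982] axis [ 0.03718609 -0.30555587 -0.95144774]
285 192.5 223.5 [0.5213 0.0167 0.1575] [0.5201 0.0128 0.1447] [ 0.5238 -0.0061  0.158 ] [ 0.5227 -0.0115  0.1451] [[143, 44, 43], [88, 47, 46], [69, 12, 10], [123, 27, 28]]
300 192.5 222.5 [0.5315 0.0176 0.1555] [0.531  0.0137 0.1425] [ 0.5343 -0.0045  0.1559] [ 0.5339 -0.0098  0.1429] [[114, 43, 41], [68, 45, 44], [71, 17, 15], [102, 24, 22]]
315 191.5 221.5 [0.5418 0.0193 0.1535] [0.5419 0.0155 0.1404] [ 0.5449 -0.003   0.1538] [ 0.5452 -0.0082  0.1407] [[157, 44, 41], [64, 44, 44], [70, 12, 12], [102, 23, 21]]
330 191.5 221.5 [0.5523 0.0203 0.1514] [0.5531 0.0165 0.1382] [ 0.5558 -0.0022  0.1517] [ 0.5567 -0.0074  0.1384] [[131, 42, 39], [53, 41, 43], [71, 17, 16], [124, 28, 25]]
345 190.5 220.5 [0.5629 0.022  0.1493] [0.5643 0.0183 0.1359] [ 0.5667 -0.0006  0.1495] [ 0.5684 -0.0057  0.1361] [[144, 40, 37], [77, 41, 40], [71, 15, 12], [133, 32, 30]]
360 190.5 219.5 [0.5739 0.023  0.1471] [0.576  0.0194 0.1336] [0.578  0.0009 0.1472] [ 0.5804 -0.0041  0.1337] [[144, 40, 38], [53, 37, 40], [71, 13, 15], [110, 26, 25]]
370 190.5 218.5 [0.5815 0.0237 0.1457] [0.584  0.0202 0.1321] [0.5857 0.0022 0.1457] [ 0.5885 -0.0027  0.1321] [[122, 40, 38], [47, 39, 41], [62, 5, 4], [75, 13, 12]]
green [0.54012574 0.05570086 0.13501818]
marks [ 0.50596945 -0.00386586  0.14397594] [0.59543736 0.01510537 0.12599451]
```

The wrist view shows the slot as a dark band, rows 191–221 at column 330. Its centre is at about y=0.006 and its yaw about 6.7°. That agrees with the two fixed views, so I'll descend partway.

>>> drive_tool(moves=[{"dx": 4,"dy": -1,"dz": 25,"spin": -1.5},{"dx": 0,"dy": 0,"dz": 25,"spin": 0},{"dx": 0,"dy": 0,"dz": 0,"spin": 0}])

```text
time_s: 3.25
tool_pos: [0.5538, 0.0086, 0.1777]
tool_rot: [0.007, 0.642, 0.766, -0.0]
contact_force: [0.9, -0.1, 0.1]
opening: -0.001
```

```bash
python3 -c "
from h import *
delta([.548,.006,.14])"
```

```text
t 3.25 pos [0.5538 0.0086 0.1777] yyaw 10.082599888627595 z [ 0.0097 -0.0092 -0.9999] F [ 0.9 -0.1  0.1] M [0.06 0.02 0.01] op -0.001 q6 -0.2587438095045014
tool delta mm [-1.1 -6.4 37.7]
```

>>> drive_tool(moves=[{"dx": -1,"dy": -5,"dz": 8,"spin": 3},{"dx": 0,"dy": 0,"dz": 0,"spin": 0}])

```text
time_s: 3.5
tool_pos: [0.5508, 0.0073, 0.1735]
tool_rot: [0.009, 0.662, 0.75, 0.001]
contact_force: [0.6, 0.9, 0.2]
opening: 0.002
```

```bash
python3 -c "
from h import *
delta([.548,.006,.14])
snap('wrist','wrist2.png');snap('scene','scene2.png')
a=cv2.imread('pics/scene2.png')[130:230,230:350]; cv2.imwrite('pics/scene2c.png',cv2.resize(a,None,fx=5,fy=5))
"
```

```text
t 3.5 pos [0.5508 0.0073 0.1735] yyaw 7.112390913852674 z [ 0.0146 -0.0096 -0.9998] F [0.6 0.9 0.2] M [ 0.03  0.04 -0.04] op 0.002 q6 -0.20958535864478733
tool delta mm [-0.6 -3.4 33.4]
```

View pics/wrist2.png

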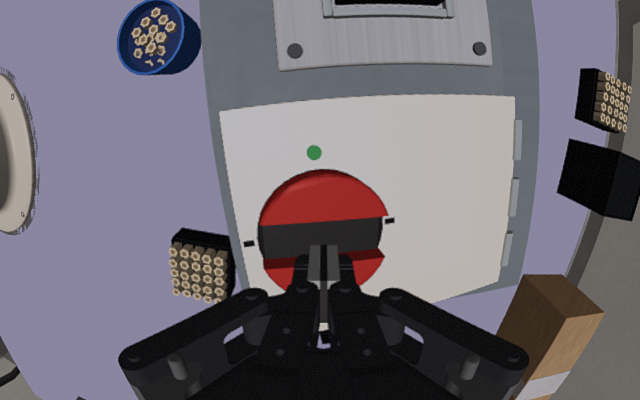

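View pics/scene2c.png

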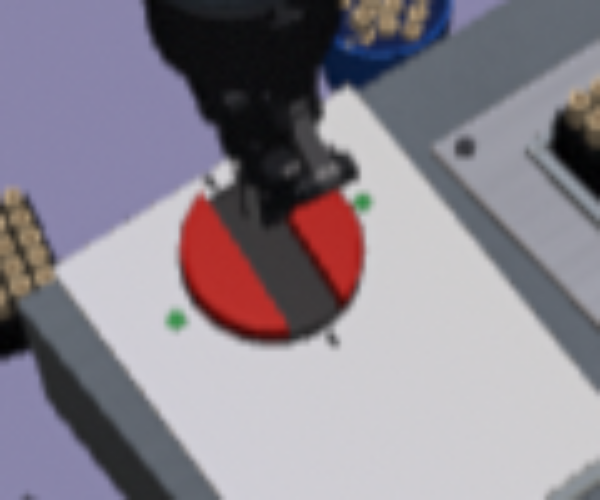

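The finger is above the slot and parallel to it, and in the wrist view the dark band runs under the tip near (325,240). I'll go down into it.

>>> drive_tool(moves=[{"dx": -1,"dy": -2,"dz": 12,"spin": 0},{"dx": 0,"dy": -1,"dz": 12,"spin": 0},{"dx": 0,"dy": 0,"dz": 6,"spin": 0}])

```text
time_s: 3.98
tool_pos: [0.5498, 0.0056, 0.1431]
tool_rot: [0.01, 0.661, 0.75, 0.002]
contact_force: [0.7, -0.2, -0.9]
opening: -0.003
```

```bash
python3 -c "
from h import *
delta([.548,.006,.108])
"
```

```text
t 3.975 pos [0.5498 0.0056 0.1431] yyaw 7.262716975053638 z [ 0.018  -0.0099 -0.9998] F [ 0.7 -0.2 -0.9] M [ 0.   -0.04  0.02] op -0.003 q6 -0.2147621293038333
tool delta mm [ 1.1 -2.4 35.1]
```

>>> drive_tool(moves=[{"dx": 0,"dy": -1,"dz": 8,"spin": 0},{"dx": 0,"dy": -1,"dz": 8,"spin": 0},{"dx": 0,"dy": -1,"dz": 8,"spin": 0}])

```text
time_s: 4.35
tool_pos: [0.5469, 0.0049, 0.1172]
tool_rot: [0.01, 0.661, 0.75, 0.002]
contact_force: [-1.2, -0.7, 2.5]
opening: 0.003
```

```bash
python3 -c "
from h import *
delta([.5464,.0058,.108])
"
```

```text
t 4.35 pos [0.5469 0.0049 0.1172] yyaw 7.270864171466481 z [ 0.0171 -0.0099 -0.9998] F [-1.2 -0.7  2.5] M [0.03 0.2  0.01] op 0.003 q6 -0.2158616397683668
tool delta mm [ 1.1 -0.5  9.1]
```

Contact: the panel is pushing back with about 2.5 N. I'll carry on to shut.

>>> drive_tool(moves=[{"dx": 1,"dy": 0,"dz": 5,"spin": 0},{"dx": 0,"dy": 0,"dz": 5,"spin": 0},{"dx": 0,"dy": 0,"dz": 3,"spin": 0},{"dx": 0,"dy": 0,"dz": 2,"spin": 0}])

```text
time_s: 4.85
tool_pos: [0.547, 0.0058, 0.1073]
tool_rot: [0.011, 0.661, 0.751, 0.003]
contact_force: [-19.7, -1.0, 53.6]
opening: 0.001
```

```bash
python3 -c "
from h import *
delta([.5464,.0058,.108])
"
```

```text
t 4.85 pos [0.547  0.0058 0.1073] yyaw 7.298572493985777 z [ 0.0204 -0.0107 -0.9997] F [-19.7  -1.   53.6] M [-0.07  3.21 -0.03] op 0.001 q6 -0.21357834797548136
tool delta mm [ 0.1 -0.6 -0.8]
```

>>> drive_tool(moves=[{"dx": 0,"dy": 0,"dz": 0,"spin": 0},{"dx": 0,"dy": 0,"dz": 0.5,"spin": 0}])

```text
time_s: 5.1
tool_pos: [0.547, 0.0059, 0.1083]
tool_rot: [0.012, 0.661, 0.751, 0.003]
contact_force: [-1.4, -1.7, 3.9]
opening: 0.0
```

```bash
python3 -c "
from h import *
delta([.5464,.0058,.108])
snap('scene','scene3.png')
a=cv2.imread('pics/scene3.png')[130:280,220:420]; cv2.imwrite('pics/scene3c.png',cv2.resize(a,None,fx=4,fy=4))
"
```

```text
t 5.1 pos [0.547  0.0059 0.1083] yyaw 7.307778016890334 z [ 0.0221 -0.0109 -0.9997] F [-1.4 -1.7  3.9] M [-0.12  0.24  0.03] op 0.0 q6 -0.21354072227122745
tool delta mm [ 0.  -0.6  0.2]
```

View pics/scene3c.png

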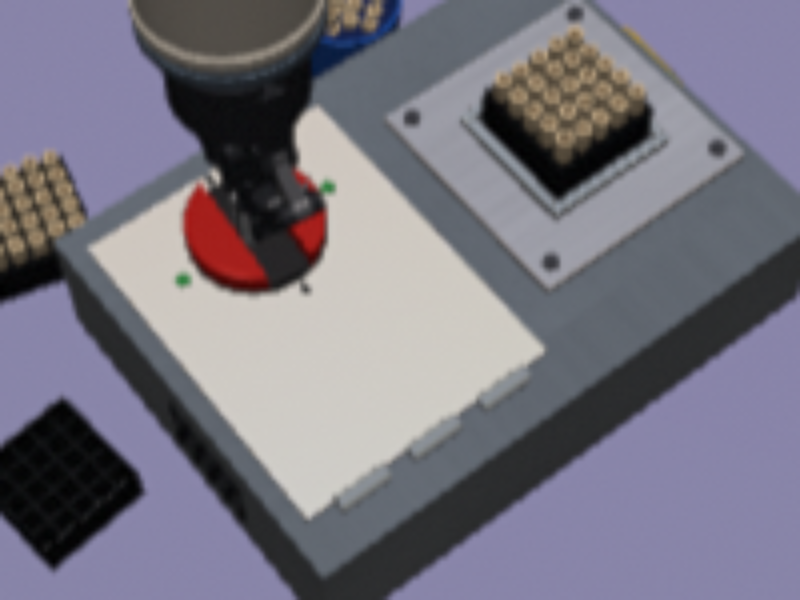

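The panel now lies flush with the housing and the fingertip is in the slot. I'll turn while pressing.

>>> drive_tool(moves=[{"dx": 0,"dy": 0,"dz": 1.3,"spin": 0},{"dx": 0,"dy": 0,"dz": 1.3,"spin": 8},{"dx": 0,"dy": 0,"dz": 1.3,"spin": 8},{"dx": 0,"dy": 0,"dz": 1.3,"spin": 8}])

```text
time_s: 5.65
tool_pos: [0.5473, 0.0056, 0.1075]
tool_rot: [0.012, 0.805, 0.592, 0.006]
contact_force: [-11.8, -1.3, 37.5]
opening: 0.002
```

```bash
python3 -c "
from h import *
delta([.5464,.0058,.108])
"
```

```text
t 5.65 pos [0.5473 0.0056 0.1075] yyaw -17.32551961035693 z [ 0.0247 -0.0118 -0.9996] F [-11.8  -1.3  37.5] M [-0.14  2.09  0.03] op 0.002 q6 0.21693877087632285
tool delta mm [-0.1 -0.9 -0.5]
```

>>> drive_tool(moves=[{"dx": 0,"dy": 0,"dz": 0.9,"spin": 8},{"dx": 0,"dy": 0,"dz": 0.9,"spin": 8},{"dx": 0,"dy": 0,"dz": 0.9,"spin": 8},{"dx": 0,"dy": 0,"dz": 0.9,"spin": 8},{"dx": 0,"dy": 0,"dz": 0.9,"spin": 8}])

```text
time_s: 6.28
tool_pos: [0.5471, 0.0052, 0.1076]
tool_rot: [0.01, 0.963, 0.27, 0.011]
contact_force: [-9.5, -0.5, 30.2]
opening: -0.001
```

```bash
python3 -c "
from h import *
delta([.5464,.0058,.108])
snap('wrist','wrist4.png')
"
```

```text
t 6.275 pos [0.5471 0.0052 0.1076] yyaw -58.65424225278263 z [ 0.027  -0.0131 -0.9995] F [-9.5 -0.5 30.2] M [-0.19  1.63  0.06] op -0.001 q6 0.9387641811588333
tool delta mm [-0.3 -0.9 -0.4]
```

View pics/wrist4.png

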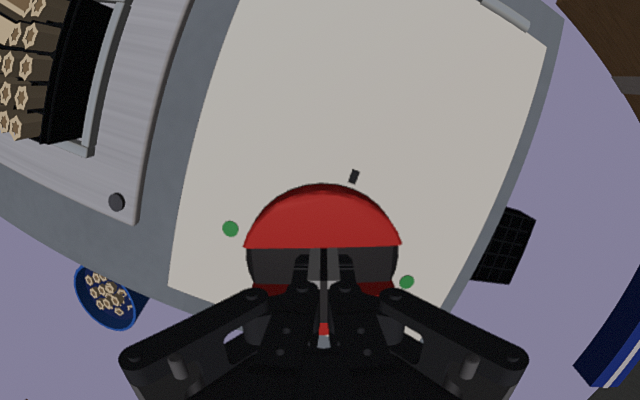

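The fastener is turning with the finger: the slot edge stays level in the picture, and the green dots are at (230,228) and (406,282). About 20° remains.

>>> drive_tool(moves=[{"dx": 0,"dy": 0,"dz": 0.9,"spin": 8},{"dx": 0,"dy": 0,"dz": 0.9,"spin": 8},{"dx": 0,"dy": 0,"dz": 0.9,"spin": 5}])

```text
time_s: 6.7
tool_pos: [0.5472, 0.005, 0.1077]
tool_rot: [0.008, 0.997, 0.081, 0.014]
contact_force: [-4.9, -1.4, 24.6]
opening: 0.002
```

```bash
python3 -c "
from h import *
delta([.5464,.0058,.108])
"
```

```text
t 6.7 pos [0.5472 0.005  0.1077] yyaw -80.76658685632809 z [ 0.0288 -0.0138 -0.9995] F [-4.9 -1.4 24.6] M [-0.24  0.95  0.04] op 0.002 q6 1.3251428270752266
tool delta mm [-0.7 -0.9 -0.3]
```

>>> drive_tool(moves=[{"dx": 0,"dy": 0,"dz": 0.9,"spin": 4},{"dx": 0,"dy": 0,"dz": 0.9,"spin": 4}])

```text
time_s: 6.95
tool_pos: [0.5485, 0.0048, 0.1077]
tool_rot: [0.007, 1.0, 0.008, 0.016]
contact_force: [-4.0, -1.2, 23.3]
opening: 0.002
```

```bash
python3 -c "
from h import *
delta([.5464,.0058,.108])
snap('wrist','wrist5.png')
"
```

```text
t 6.95 pos [0.5485 0.0048 0.1077] yyaw -89.05533909267216 z [ 0.0322 -0.0143 -0.9994] F [-4.  -1.2 23.3] M [-0.25  0.89  0.09] op 0.002 q6 1.4699781008233506
tool delta mm [-2.1 -1.1 -0.3]
```

View pics/wrist5.png

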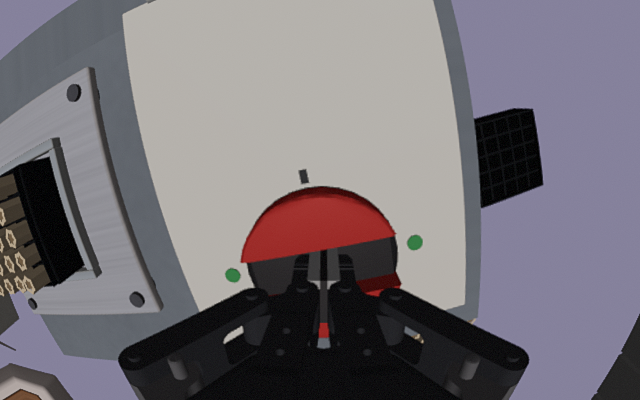

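>>> drive_tool(moves=[{"dx": 0,"dy": 0,"dz": 0.9,"spin": 3},{"dx": 0,"dy": 0,"dz": 0.9,"spin": 3}])

```text
time_s: 7.25
tool_pos: [0.5492, 0.0046, 0.1077]
tool_rot: [0.007, 0.999, -0.047, 0.017]
contact_force: [-10.5, 1.3, 28.1]
opening: -0.002
```

```bash
python3 -c "
from h import *
delta([.5464,.0058,.108])
snap('wrist','wrist6.png')
"
```

```text
t 7.25 pos [0.5492 0.0046 0.1077] yyaw -95.44389337506817 z [ 0.0342 -0.0148 -0.9993] F [-10.5   1.3  28.1] M [0.1  1.6  0.18] op -0.002 q6 1.5817742481854093
tool delta mm [-2.8 -0.9 -0.4]
```

View pics/wrist6.png

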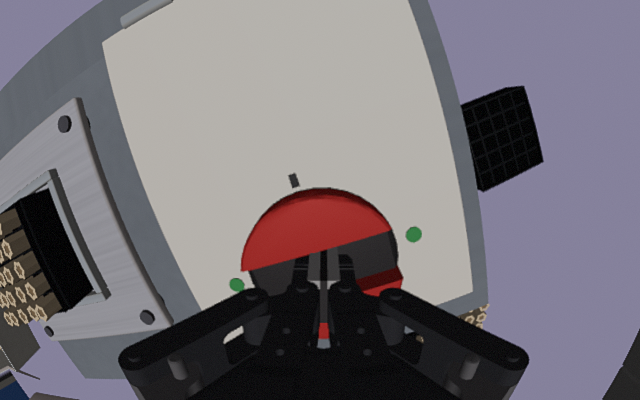

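The slot now runs in line with the green dots, and the torque has risen to 0.18 N m, so it's at the stop. I'll ease off a little and lift straight out.

>>> drive_tool(moves=[{"dx": -1,"dy": 0,"dz": 0,"spin": -4},{"dx": -1,"dy": 0,"dz": -2,"spin": -3},{"dx": 0,"dy": 0,"dz": -5,"spin": 0},{"dx": 0,"dy": 0,"dz": -10,"spin": 0},{"dx": 0,"dy": 0,"dz": -20,"spin": 0},{"dx": 0,"dy": 0,"dz": -40,"spin": 0},{"dx": 0,"dy": 0,"dz": -40,"spin": 0},{"dx": 0,"dy": 0,"dz": 0,"spin": 0}])

```text
time_s: 8.3
tool_pos: [0.5442, 0.0068, 0.23]
tool_rot: [0.007, 1.0, 0.011, 0.018]
contact_force: [0.2, -0.0, -1.2]
opening: 0.0
```

```bash
python3 -c "
from h import *
delta([.5464,.0058,.108])
snap('wrist','wrist7.png')
import m
for n in('scene','top'): c=snap(n,n+'7.png')
m.meas(m.load('pics/scene7.npz'))
a=cv2.imread('pics/scene7.png')[130:280,220:420]; cv2.imwrite('pics/scene7c.png',cv2.resize(a,None,fx=4,fy=4))
"
```

```text
t 8.3 pos [0.5442 0.0068 0.23  ] yyaw -88.78251056506649 z [ 0.0366 -0.0145 -0.9992] F [ 0.2 -0.  -1.2] M [ 0.03  0.02 -0.04] op 0.0 q6 1.4634618955137864
tool delta mm [ -2.2  -0.8 122. ]
panel px 5051 plane [-0.00923441 -0.00219153  0.10939512] resid 0.0015432388143853874 tilt 0.009490611834902202 x-yaw deg (downslope neg) 13.35057900810216
corners [([299, 156], [0.4803, 0.074, 0.1048]), ([355, 217], [0.684, 0.116, 0.1028]), ([297, 259], [0.7191, -0.0401, 0.1028]), ([242, 191], [0.5127, -0.0837, 0.1048])]
green 7 [301.71428571 176.        ] [0.535  0.0559 0.1043]
green 8 [265.125 199.125] [ 0.5556 -0.0445  0.1044]
disc ((283.3829345703125, 185.479248046875), (32.249874114990234, 35.090023040771484), 91.0955581665039) [0.55070236 0.00386731 0.121302  ] floor pt below [0.55058232 0.00383882 0.10830259]
slot 241 [0.54190421 0.00504309 0.11038018] yaw -76.95314249058036 depthpts [0.54095659 0.00532376 0.10849893]
n [0.00923399 0.00219143 0.99995496]
```

View pics/wrist7.png

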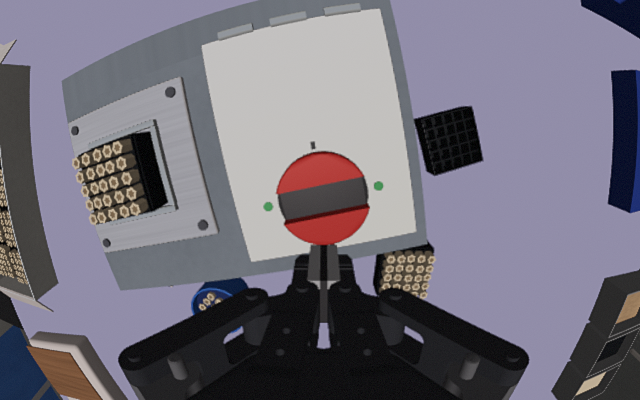

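View pics/scene7c.png

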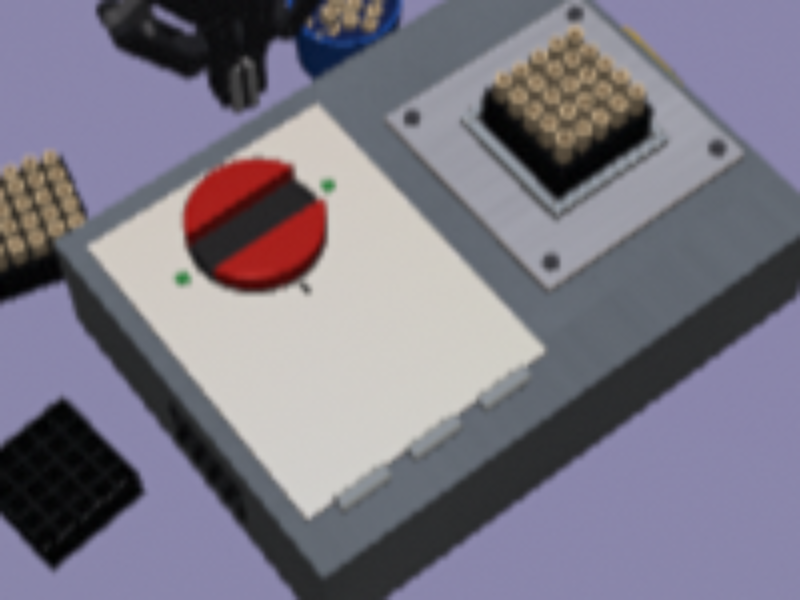

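With the hand clear, the panel stays shut: the depth fit gives a tilt of about 0.009 rad, within the locked allowance. The slot lies along the green dots at yaw -77°; the stop is at -78°. In the pictures I see no change in the trays, pot or screwdriver, so I'm handing in.

```bash
python3 -c "
from rig import robot
print(robot.hand_in())"
```

```text
the job is handed in; nothing more can be done
None
```

The panel is shut and locked, and I handed the job in at about 8.5 s of the 43 s allowed. I put the closed fingertips in the slot, pressed the panel down until it was shut, turned the fastener clockwise to its stop while still pressing, and lifted straight out.

**Panel:** with the hand clear, it stayed down at about 0.009 rad by the depth fit; the limit is 0.025.

**Fastener:** the slot lies at yaw -77°, against about -78° for the line through the green dots, so it is about 1° from its stop by that measure. Just before I let go, the turning torque had risen to 0.18 N m, above the 0.06 N m it takes to turn.

**Contact:** the force readings were back near zero after the lift, with the fingertips about 0.12 m above the slot.

**Not as planned or not measured:**
- The first press peaked at about 54 N at the wrist, well above the 4 N needed but under the 120 N limit. I eased it to 23–38 N for the turn.
- The fastener started about 5° clockwise of the panel's axis, not exactly at zero. That is well under the 0.7 rad limit for the first step.
- The tool leaned up to about 2° by the end, with no visible effect.
- I checked the trays, pot and screwdriver only by eye in the pictures and saw no change. The screwdriver was mostly hidden in the views I looked at.

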